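# Fit a lab trolley's wheel and lock it with a push nut

## Robot

A 7-joint arm with a two-finger parallel gripper is mounted at the origin on the work surface. World frame = base frame: x ahead of the robot, y to its left, z up, the work surface at z = 0. Lengths are in mm, angles in rad, forces in N, time in s.
With the tool pointing down it reaches from about 425 to 950 mm from the base axis. Payload 4.7 kg.
Tool frame: the origin (TCP) lies between the finger pads; the fingertips stand 19 mm ahead of it and the grasp point (between the pads) is the TCP; z points along the fingers, y is the line along which they close (so a half turn about z gives the same grasp; the last joint's range is limited). The gripper opens to 87 mm and grips with 3 to 60 N. Pads are 19 mm wide; open, the fingers measure 117 mm over their backs; the gripper's body (75 mm by 190 mm) begins 51 mm behind the grasp point.
Start: joints at [-0.029, 0.469, -0.049, 1.532, 0.024, 1.141, -0.082], TCP at [675.017, 0.045, 241.573] pointing down, gripper open.
Joint ranges: [-2.59, 2.59], [-0.33, 1.99], [-1.39, 1.29], [0.1, 2.45], [-1.04, 4.18], [0.21, 1.99], [-2.66, 2.66]. Speed limits (rad/s): [2.57, 2.57, 3.14, 3.14, 3.14, 3.14, 3.14].

## Interface

Orientations are given as a 3x3 rotation matrix whose columns are the frame's x, y, z axes.
In Python, from bench import bot gives the robot as it stands.
- The arm moves only by the tool send_rows, never from a script. Its argument "deltas" is a list that holds one entry, the list of rows, each a list of 7 numbers: the opening, from 0 (shut) to 1 (fully open), then the shift along the world's x, y, z in cm, then the turn, a rotation vector about the world's x, y, z in degrees. In form: [[[jaw, x, y, z, wx, wy, wz], ...]]. A call has 1 to 10 rows; each row shifts and turns the commanded pose from where the row before left it; what a row does not reach is not made up. A row lasts 1/10 s, in which the tool goes at most 50 mm and 8.59 degrees, less where a joint would pass 70% of its speed; a pose out of reach is approached as far as the arm can. A call is refused whole if a number of a shift passes 5 or a number of a turn 8.59, either way. A call with a gripper value outside its range is refused whole. The fingers move at their own pace and stop on an object; "newtons" is the grip in N (left out, the last holds). Time passes only in rows, so rows that do not move let the fingers close. It gives the time, the measured TCP pose, the force and the opening at its end, in the units of the state.
- bot.observe(): the state, without advancing time (a new reading comes with each control period).
- bot.camera(name): name is "scene" or "side" or "wrist"; returns the picture (384x512x3 uint8, red, green, blue); there is no depth.
- bot.calibration(name): a dict with "fov_y" (degrees; the focal length in pixels is half the picture's height over the tangent of half this angle, whatever the lens; pixels are square), "cx", "cy" (the principal point, pixels), "rvec" (rotation vector, rad) and "tvec" (3), from world to camera coordinates, as OpenCV has them; the wrist camera has in their place "T_tool_cam" (4x4, takes a point from camera to tool coordinates, whose origin is the TCP and whose axes are the flange's). Camera axes: x right, y down, z forward; pixel columns grow to the right and rows downward; lengths in mm; the calibration is good to about 2 mm. A picture is of the moment at which its call begins: read the wrist's pose just before it. calibration takes no time and is no camera call.
- bot.close_job(): hands the job in, once; it reports no verdict.
The state is a dict: "clock": time; "joint_positions": joint angles; "joint_vel": joint speeds; "joint_torque": joint torques, N m; "ee_pos": TCP position; "eef_rot": TCP orientation; "contact_force": force on the tool from outside, world axes, zero at the start; "moment": the same for the moment, N m; "grip_width": finger opening in mm.
Only numpy, scipy, OpenCV 4.12 (cv2) and the standard library are available. Lean on these libraries where they do the work, as an engineer would, in place of code of your own. Each camera call takes 0.05 s, during which the arm holds its last target. There are 200 camera calls.

## Task

Finish the trolley's foot bar: slide the loose wheel down the bare axle onto its collar, then put the toothed push nut over the axle's end and press it straight down until it bites tight against the wheel's hub. Finish by holding a firm downward push of about 20 N for half a second (the teeth alone drag with 7 to 11 N on the way), but never load the hub with more than 30 N. Leave everything else on the bench where it is, and let go.

Things in the scene. Friction and masses are not known exactly. Their poses are not given: they have to be found in the camera images.
- foot_bar: trolley foot bar fixed on the bench, outer side up: pale grey square tube 300 mm long, 40 wide, 30 high. Origin on the bench under the bare axle, 30 mm from the bar's near end; x points along the bar to its other axle, 240 mm away, which already carries a wheel and push nut, as the finished job looks. A socket for the upright stands out on the +y side, 165 mm along, lower than the bar.
- axle_tip (a point): top of the bare upright steel axle: 12 mm thick, plain, its last 11 mm tapering to a rounded nose; 90 mm above the bench and 56 mm above its collar. z points up along the axle.
- axle_seat (a point): centre of the top face of the bare axle's collar (22 mm wide, 4 mm high, on the bar's upper face), on which the wheel's hub comes to rest; 34 mm above the bench.
- wheel_centre (a point): centre, half-way up, of the loose wheel, lying flat on the bench: grey tyre 64 mm across, 24 mm thick; white hub boss 30 mm across, 28 mm thick over its two faces, with a steel bush of 13.4 mm bore through it. Both faces are alike. About 110 g. z is its axis, up; the centre is 14 mm above what the hub stands on.
- nut_centre (a point): centre, half-way up, of the steel push nut, lying flange down in the white tray: hat-shaped, flange 30 mm across and 2 mm thick, round crown 20 mm across, 11 mm high in all, open right through for the axle. Centre 5.5 mm above its underside. z is its axis, up. Pressed home, its centre is 19.5 mm above the wheel's centre.
- push_nut: the push nut (about 25 g), origin under its flange. Spring teeth inside it pass loosely over the axle's nose, bite when the underside is about 13 mm above the seated wheel's hub, and from there drag on the axle with 7 to 11 N all the way down and hold the nut where it is left. The hub's face then stops it hard: the push climbs by some 10 N within a millimetre.
- wheel: the loose wheel; origin at the centre of its lower hub face.
- tray: white plastic parts tray fixed on the bench, 150 mm (its x) by 190 mm (its y), floor 3 mm thick, walls 3 mm thick and 10 mm high in all; origin under its centre. The nut lies near the middle, on its -y half; the spare washer near its +y end.
- reagent: bystander: amber bottle, 64 mm across, about 145 mm tall; origin at its foot.
- petri: bystander: stack of three closed petri dishes, 94 mm across, 45 mm tall; origin at its foot.
- screwdriver: bystander: screwdriver with a green handle, 190 mm long, lying flat; origin at its middle.
- mallet: bystander: mallet with a wooden handle and a black head, 250 mm long, lying flat; origin at its middle.
- washer: bystander: dark plain washer 25 mm across, 2.5 mm thick, in the tray; not needed here.
There are look-alikes about, which are no part of the job. There is more than one size of the wheel; the job needs the middle-sized.

How it is judged:
By the outcome, as a careful person would: the job done as asked, in the order asked, and still so for the second after the job is handed in, with the robot touching nothing.
It also fails if it takes over 61 s, if anything falls off the work surface, if the arm or the gripper's body presses on something with over 40 N, if the wrist force passes 120 N, or if a joint passes its speed limit or range.

## Working session

There is one attempt and no reset: what is moved stays moved. The work goes in short steps, Python scripts to look and compute and a tool call to move; the robot and the scene stay as the last step left them, time stands still between calls to the robot, and variables do not carry over. Pictures are saved under pics/ and viewed, on a budget of 10 in all, crops included, one or two more only if the job needs it, and the job is handed in when it is done.

Besides the shell and the picture viewer there is one more tool, called after "Call:" as name(argument=value, ...), one argument or row to a line, values as JSON. send_rows: Moves the arm, as the interface text tells. Its arguments: {"type":"object","properties":{"deltas":{"type":"array"},"newtons":{"type":"number"}},"required":["deltas"]}

```bash
mkdir -p pics; cat > h.py <<'E'
import numpy as np, cv2
from bench import bot
def shot(n,f):
    s=bot.observe(); im=bot.camera(n); np.save(f'pics/{f}.npy',im); cv2.imwrite(f'pics/{f}.png',im[:,:,::-1]); return s,im
def cam(n,s=None):
    c=bot.calibration(n); f=192/np.tan(np.radians(c['fov_y'])/2)
    K=np.array([[f,0,c['cx']],[0,f,c['cy']],[0,0,1]])
    if n=='wrist':
        T=np.eye(4);T[:3,:3]=s['eef_rot'];T[:3,3]=s['ee_pos'];M=T@np.array(c['T_tool_cam']); R=M[:3,:3].T; t=-R@M[:3,3]
    else: R=cv2.Rodrigues(np.array(c['rvec'],float))[0]; t=np.array(c['tvec'],float).ravel()
    return K,R,t
def ray(n,uv,s=None):
    K,R,t=cam(n,s); d=R.T@np.linalg.solve(K,[*uv,1]); return -R.T@t,d
def onz(n,uv,z,s=None):
    o,d=ray(n,uv,s); return o+d*(z-o[2])/d[2]
def proj(n,P,s=None):
    K,R,t=cam(n,s); p=K@(R@np.array(P,float)+t); return p[:2]/p[2]
E
python3 - <<'E'
from h import *
a=shot('scene','a')[1];b=shot('side','b')[1];s,c=shot('wrist','c')
print(s['clock'],s['eef_rot'],s['contact_force'],bot.calibration('wrist'),bot.calibration('scene'))
E
```

```text
0.1 [[-5.03762010e-05  9.99998454e-01 -1.75742679e-03]
 [ 9.99999996e-01  5.02542368e-05 -6.94434236e-05]
 [-6.93549981e-05 -1.75743028e-03 -9.99998453e-01]] [ 0.09460321 -0.73400631 -0.19434981] {'fov_y': 59.74406099994676, 'cx': 261.99923955694993, 'cy': 191.574728116939, 'T_tool_cam': array([[-2.32345965e-04, -9.58480235e-01, -2.85158876e-01,
         7.89248684e+01],
       [ 9.99999923e-01, -3.12576951e-04,  2.35843550e-04,
         2.98450301e-01],
       [-3.15185474e-04, -2.85158799e-01,  9.58480235e-01,
        -1.43059549e+02],
       [ 0.00000000e+00,  0.00000000e+00,  0.00000000e+00,
         1.00000000e+00]])} {'fov_y': 51.46070508860318, 'cx': 259.1236452176753, 'cy': 196.20531897182985, 'rvec': array([ 0.65725168,  2.64800874, -1.14805913]), 'tvec': array([ 527.71364048, -142.33113335, 1500.80839885])}
```

View pics/a.png

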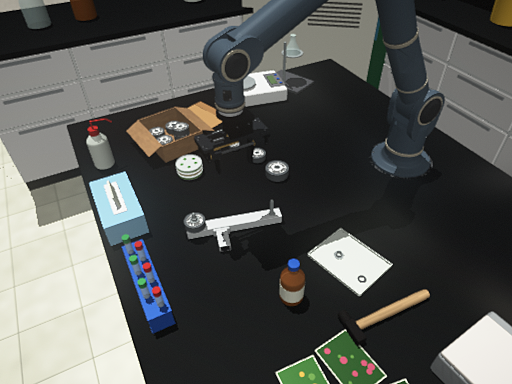

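View pics/b.png

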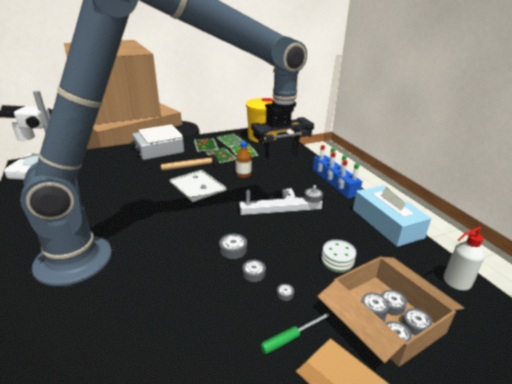

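The scene picture shows the bare axle at about (271,205), the tray rings at (339,254) and (362,278), and wheels at (277,170), (259,154) and more hidden. The side picture shows three loose wheels: large (233,243), middle (254,270), small (285,291). I'll measure them all.

```bash
python3 - <<'E'
from h import *
a=np.load('pics/a.npy');b=np.load('pics/b.npy')
for n,uv,z in [('side',(233,241),28),('side',(254,267),28),('side',(285,289),20),('scene',(277,166),28),('scene',(259,153),28),('scene',(339,254),8),('scene',(362,278),8),('scene',(271,203),90),('scene',(195,219),60),('side',(248,193),90),('side',(314,190),62),('side',(198,183),5),('scene',(291,300),0),('scene',(190,173),0),
 ('scene',(343,229),10),('scene',(392,264),10),('scene',(358,294),10),('scene',(308,261),10)]:
  print(n,uv,onz(n,uv,z).round(0))
# wheel extents
for lo,hi in [(215,251),(240,268),(274,298)]:
  pass
def crop(im,x,y,w,h,k): return cv2.resize(im[y:y+h,x:x+w],(w*k,h*k),interpolation=cv2.INTER_CUBIC)
t=np.vstack([np.hstack([crop(a,240,140,100,70,4),crop(a,300,225,100,70,4)]),np.hstack([crop(b,210,225,100,80,4),crop(b,160,160,100,80,4)])])
cv2.imwrite('pics/d.png',t[:,:,::-1]); print(t.shape)
E
```

```text
side (233, 241) [ 456. -132.   28.]
side (254, 267) [ 470. -263.   28.]
side (285, 289) [ 516. -364.   20.]
scene (277, 166) [ 445. -149.   28.]
scene (259, 153) [ 466. -248.   28.]
scene (339, 254) [474. 270.   8.]
scene (362, 278) [468. 369.   8.]
scene (271, 203) [587.  63.  90.]
scene (195, 219) [807. -11.  60.]
side (248, 193) [568.  21.  90.]
side (314, 190) [817.  -5.  62.]
side (198, 183) [464. 301.   5.]
scene (291, 300) [674. 332.   0.]
scene (190, 173) [ 726. -294.    0.]
scene (343, 229) [407. 197.  10.]
scene (392, 264) [364. 372.  10.]
scene (358, 294) [511. 405.  10.]
scene (308, 261) [569. 250.  10.]
(600, 800, 3)
```

View pics/d.png

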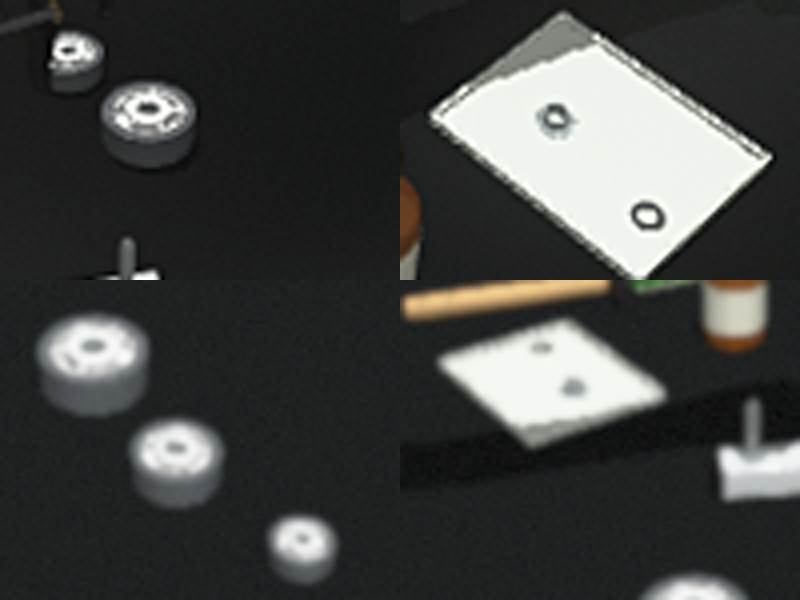

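View pics/c.png

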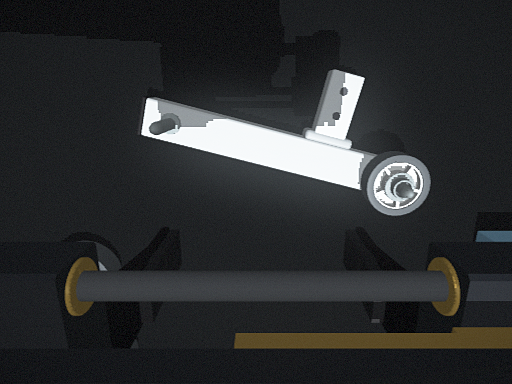

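Candidates, in side pixels: wheels at (233,241) large, (254,267) middle and (285,289) small, with the middle one at about (468,-256) being the job's. In the tray, scene (339,254) is a hat-shaped ring with a flange, so that is the nut, and (362,278) is a flat dark ring, the washer. The crops confirm both. Moving over the middle wheel for a close wrist look.

Call:
send_rows(
  deltas=[
    [[1, -2.6, -3.2, -1.1, 0, 0, 0], [1, -2.6, -3.2, -1.1, 0, 0, 0], [1, -2.6, -3.2, -1.1, 0, 0, 0], [1, -2.6, -3.2, -1.1, 0, 0, 0], [1, -2.6, -3.2, -1.1, 0, 0, 0], [1, -2.6, -3.2, -1.1, 0, 0, 0], [1, -2.6, -3.2, -1.1, 0, 0, 0], [1, -2.6, -3.2, -1.1, 0, 0, 0], [1, 0, 0, 0, 0, 0, 0], [1, 0, 0, 0, 0, 0, 0]],
  ],
)

```text
clock: 1.15
ee_pos: [466.3, -256.6, 153.3]
eef_rot: [[0.003, 1.0, -0.0], [1.0, -0.003, 0.0], [0.0, -0.0, -1.0]]
contact_force: [0.7, 0.2, -0.4]
grip_width: 87.1
```

```bash
python3 - <<'E'
from h import *
s,c=shot('wrist','e'); print(s['clock'],s['ee_pos'],s['joint_positions'])
np.save('pics/e_s.npy',s,allow_pickle=True)
E
```

```text
1.15 [ 466.28859966 -256.63898546  153.31092682] [ 0.40370567  0.336548    0.02495846  1.96598936 -0.01132149  0.83979513
  0.43223131]
```

View pics/e.png

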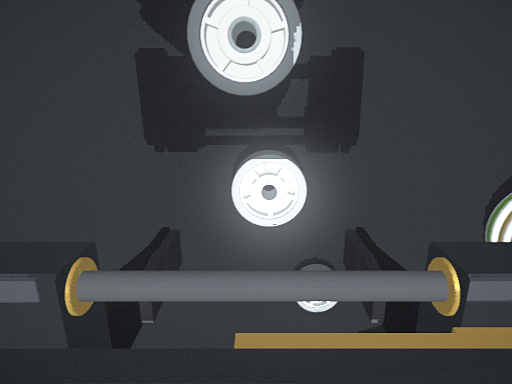

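The wrist view shows the large wheel at (246,40), the middle wheel at (269,190) and the small wheel at (317,290).

```bash
cat >> h.py <<'E'
def blob(im,x,y,r,lo,hi=256,mode='c'):
    """contours in a window by grey range: centre, enclosing-circle radius, area"""
    g=cv2.cvtColor(im,cv2.COLOR_RGB2GRAY)[y-r:y+r,x-r:x+r]; m=((g>=lo)&(g<hi)).astype(np.uint8)
    out=[]
    for c in cv2.findContours(m,cv2.RETR_LIST,cv2.CHAIN_APPROX_NONE)[0]:
        if len(c)>=8:
            e=cv2.fitEllipse(c); out.append((np.round(np.array(e[0])+[x-r,y-r],1),np.round(e[1],1),cv2.contourArea(c)))
    return sorted(out,key=lambda t:-t[2])
E
python3 - <<'E'
from h import *
im=np.load('pics/e.npy'); s=np.load('pics/e_s.npy',allow_pickle=True).item()
for lo in (70,110,150):
  for e in blob(im,269,190,50,lo)[:2]: print(lo,e,onz('wrist',e[0],27,s).round(1))
for hi in (130,): 
  for e in blob(im,269,192,14,0,hi)[:3]: print('bore',e,onz('wrist',e[0],28,s).round(1))
o=onz('wrist',(232,190),26,s);p=onz('wrist',(306,190),26,s);print(p-o)
g=cv2.cvtColor(im,cv2.COLOR_RGB2GRAY);print(g[190,215:325])
E
```

```text
70 (array([267.6, 191.7]), array([111.1, 116.8]), 9380.5) [ 471.3 -257.9   27. ]
70 (array([287. , 141.5]), array([2.4, 4.5]), 7.0) [ 486.8 -215.8   27. ]
110 (array([268.6, 188.7]), array([74.8, 75.7]), 4439.0) [ 472.1 -255.3   27. ]
110 (array([268.2, 186.6]), array([ 4.8, 10.4]), 25.5) [ 471.8 -253.5   27. ]
150 (array([268.7, 191. ]), array([68.8, 75.5]), 4072.0) [ 472.2 -257.3   27. ]
150 (array([268.3, 187.5]), array([ 7. , 12.8]), 68.5) [ 471.9 -254.3   27. ]
bore (array([268.5, 187.5]), array([5. , 9.5]), 35.0) [ 472. -254.   28.]
[62.3574707  -0.17352265  0.        ]
[ 80  81  82  86  86  82  87  86  89  91  90  91  90  91  92  83 151 237
 250 246 247 248 250 251 233 255 255 255 255 255 255 255 255 255 255 255
 255 255 255 255 255 255 255 255 255 255 237 146 163 167 151 130 117 109
 112 124 164 183 171 168 154 188 255 255 255 255 255 255 255 255 255 255
 252 248 249 248 255 255 255 255 252 255 255 252 243 251 250 249 249 249
 252 209 104  95 100 101 100  93 100  97  96  96  94  92  90  87  89  87
  87  86]
```

Call:
send_rows(
  deltas=[
    [[1, 0.57, 0.1, 0, 0, 0, 8.2], [1, 0, 0, 0, 0, 0, 8.2], [1, 0, 0, 0, 0, 0, 8.2], [1, 0, 0, 0, 0, 0, 8.2], [1, 0, 0, 0, 0, 0, 8.2], [1, 0, 0, -1, 0, 0, 8.2], [1, 0, 0, -1, 0, 0, 8.2], [1, 0, 0, -2, 0, 0, 8.2], [1, 0, 0, -2, 0, 0, 8.2], [1, 0, 0, -2, 0, 0, 8.2]],
  ],
)

```text
clock: 2.2
ee_pos: [474.6, -253.3, 73.4]
eef_rot: [[-0.992, 0.13, 0.002], [0.13, 0.992, 0.0], [-0.002, 0.001, -1.0]]
contact_force: [1.2, -0.4, 0.1]
grip_width: 86.8
```

Call:
send_rows(
  deltas=[
    [[1, 0, 0, -2, 0, 0, 8.0], [1, 0, 0, -2, 0, 0, 0], [1, 0, 0, -1, 0, 0, 0], [1, 0, 0, 0, 0, 0, 0], [0.6, 0, 0, 0, 0, 0, 0], [0.6, 0, 0, 0, 0, 0, 0], [0.6, 0, 0, 0, 0, 0, 0], [0.6, 0, 0, 0, 0, 0, 0]],
  ],
  newtons=5,
)

```text
clock: 3.0
ee_pos: [473.2, -255.6, 24.4]
eef_rot: [[-1.0, 0.0, 0.001], [0.0, 1.0, -0.001], [-0.001, -0.001, -1.0]]
contact_force: [-0.2, -0.9, 2.5]
grip_width: 63.1
```

Call:
send_rows(
  deltas=[
    [[1, 0, 0, 0, 0, 0, 0], [1, 0, 0, 0, 0, 0, 0], [1, 0, 0, 0, 0, 0, 0], [1, 0, 0, 0, 0, 0, -8.2], [1, 0, 0, 0, 0, 0, -8.2], [1, 0, 0, 0, 0, 0, -8.2], [1, 0, 0, 0, 0, 0, -8.2], [1, 0, 0, 0, 0, 0, -8.2], [1, 0, 0, 0, 0, 0, -8.2], [1, 0, 0, 0, 0, 0, -8.2]],
  ],
)

```text
clock: 4.0
ee_pos: [472.7, -254.8, 23.5]
eef_rot: [[-0.534, 0.846, -0.0], [0.846, 0.534, 0.0], [0.0, 0.0, -1.0]]
contact_force: [-1.0, 0.1, 0.2]
grip_width: 87.0
```

Call:
send_rows(
  deltas=[
    [[1, 0, 0, 0, 0, 0, -8.2], [1, 0, 0, 0, 0, 0, -8.2], [1, 0, 0, 0, 0, 0, -8.2], [1, 0, 0, -0.1, 0, 0, -8.0], [1, 0, 0, 0, 0, 0, 0], [0.6, 0, 0, 0, 0, 0, 0], [0.6, 0, 0, 0, 0, 0, 0], [0.6, 0, 0, 0, 0, 0, 0], [0.6, 0, 0, 0, 0, 0, 0]],
  ],
  newtons=20,
)

```text
clock: 4.9
ee_pos: [472.6, -255.0, 22.6]
eef_rot: [[-0.0, 1.0, 0.0], [1.0, 0.0, 0.0], [0.0, 0.0, -1.0]]
contact_force: [-0.2, -0.2, 0.0]
grip_width: 64.1
```

```bash
python3 - <<'E'
from h import *
rs=[ray('scene',(271.75,200)),ray('side',(248,190))]
A=0;B=0
for o,d in rs:
  d=d/np.linalg.norm(d);P=np.eye(3)-np.outer(d,d);A=A+P;B=B+P@o
print(np.linalg.solve(A,B))
for n,uv in [('scene',(271.75,200)),('side',(248,190))]: print(onz(n,uv,90))
E
```

```text
[577.69643624  47.89870099  85.15974393]
[579.04733539  52.71119956  90.        ]
[575.56296247  39.55691307  90.        ]
```

Call:
send_rows(
  deltas=[
    [[0.6, 0, 0, 1, 0, 0, 0], [0.6, 0, 0, 3, 0, 0, 0], [0.6, 0, 0, 4, 0, 0, 0], [0.6, 0, 0, 4.5, 0, 0, 0], [0.6, 0, 0, 4.3, 0, 0, 0], [0.6, 2.0, 4.4, 0, 0, 0, 0], [0.6, 2.0, 4.4, 0, 0, 0, 0], [0.6, 2.0, 4.4, 0, 0, 0, 0], [0.6, 2.0, 4.4, 0, 0, 0, 0], [0.6, 2.0, 4.4, 0, 0, 0, 0]],
  ],
  newtons=30,
)

```text
clock: 5.9
ee_pos: [573.0, -33.3, 191.4]
eef_rot: [[0.0, 1.0, 0.001], [1.0, -0.0, -0.0], [-0.0, 0.001, -1.0]]
contact_force: [0.7, 0.0, -0.6]
grip_width: 64.1
```

Call:
send_rows(
  deltas=[
    [[0.6, 0.5, 4.2, 0, 0, 0, 0], [0.6, 0, 0, 0, 0, 0, 0], [0.6, 0, 0, 0, 0, 0, 0]],
  ],
)

```text
clock: 6.2
ee_pos: [577.4, 8.2, 190.8]
eef_rot: [[-0.003, 1.0, -0.0], [1.0, 0.003, -0.0], [-0.0, -0.0, -1.0]]
contact_force: [0.5, 0.0, -0.6]
grip_width: 64.1
```

```bash
python3 - <<'E'
from h import *
s,c=shot('wrist','f'); print(s['clock'],s['ee_pos'],proj('wrist',(578,47,90),s))
np.save('pics/f_s.npy',s,allow_pickle=True)
E
```

```text
6.2 [577.44274109   8.1730465  190.82775805] [262.45478648 149.13131249]
```

View pics/f.png

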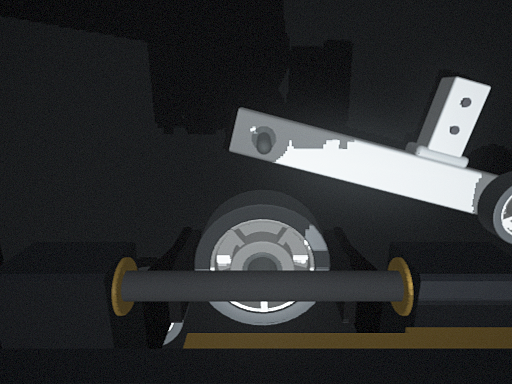

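The wrist view shows the bare axle near (263,143) and the held wheel with its bore around (265,265). Enlarging the axle.

```bash
python3 - <<'E'
from h import *
im=np.load('pics/f.npy')
a=cv2.resize(im[105:175,225:305],(800,700),interpolation=cv2.INTER_CUBIC)[:600]
a=np.clip(a.astype(float)*1.6,0,255).astype(np.uint8)
cv2.imwrite('pics/g.png',a[:,:,::-1])
E
```

```text
(no output)
```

View pics/g.png

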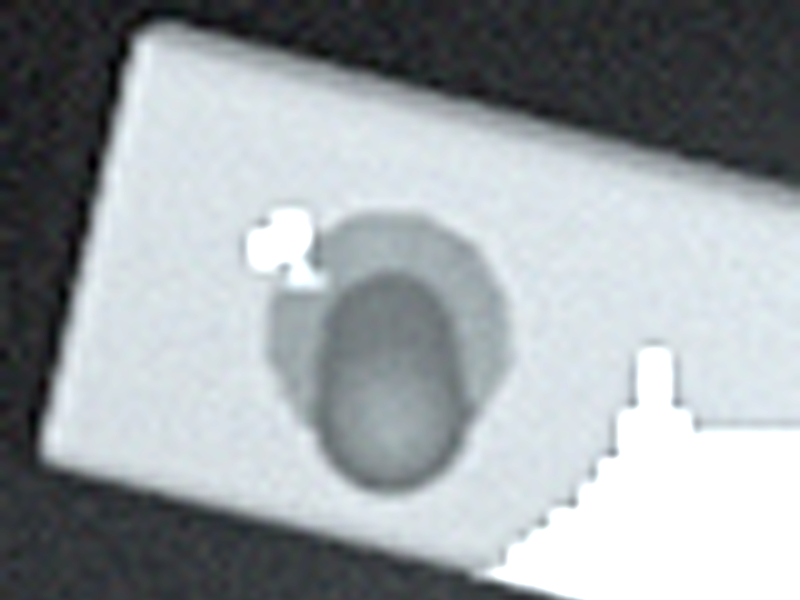

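```bash
python3 - <<'E'
from h import *
s=np.load('pics/f_s.npy',allow_pickle=True).item()
P=onz('wrist',(264.1,138.3),34,s);print('collar',P)
im=np.load('pics/f.npy')
for z,r in ((79,6),(90,1.5),(34,11)):
  q=[proj('wrist',(P[0]+r*np.cos(t),P[1]+r*np.sin(t),z),s) for t in np.linspace(0,6.28,60)]
  q=np.array(q);print(z,((q.min(0)-[225,105])*10).round(),((q.max(0)-[225,105])*10).round())
print(onz('wrist',(264.3,146.9),79,s))
E
```

```text
collar [579.54696073  47.51967266  34.        ]
79 [316. 332.] [473. 489.]
90 [375. 414.] [416. 455.]
34 [268. 208.] [514. 455.]
[579.42747176  46.91020936  79.        ]
```

Call:
send_rows(
  deltas=[
    [[0.6, 0.24, 2.0, 0, 0, 0, 0], [0.6, 0, 1.93, -2, 0, 0, 0], [0.6, 0, 0, -3, 0, 0, 0], [0.6, 0, 0, -1.5, 0, 0, 0], [0.6, 0, 0, 0, 0, 0, 0], [0.6, 0, 0, 0, 0, 0, 0]],
  ],
)

```text
clock: 6.85
ee_pos: [580.4, 44.5, 126.1]
eef_rot: [[0.003, 1.0, 0.001], [1.0, -0.003, -0.001], [-0.001, 0.001, -1.0]]
contact_force: [1.2, 0.4, -0.2]
grip_width: 64.1
```

Call:
send_rows(
  deltas=[
    [[0.6, 0, 0, 0, 0, 0, 0]],
  ],
)

```text
clock: 6.95
ee_pos: [581.0, 45.3, 127.0]
eef_rot: [[0.002, 1.0, 0.003], [1.0, -0.002, 0.0], [0.0, 0.003, -1.0]]
contact_force: [-0.2, 0.6, -1.0]
grip_width: 64.4
```

Call:
send_rows(
  deltas=[
    [[0.6, 0, 0, 0, 0, 0, 0]],
  ],
)

```text
clock: 7.05
ee_pos: [580.9, 45.8, 126.9]
eef_rot: [[0.001, 1.0, 0.002], [1.0, -0.001, 0.0], [0.0, 0.002, -1.0]]
contact_force: [0.1, -0.0, -0.6]
grip_width: 64.5
```

Call:
send_rows(
  deltas=[
    [[0.6, -0.08, 0.15, 0, 0, 0, 0], [0.6, 0, 0, 0, 0, 0, 0], [0.6, 0, 0, 0, 0, 0, 0]],
  ],
)

```text
clock: 7.35
ee_pos: [579.4, 48.0, 125.8]
eef_rot: [[-0.0, 1.0, 0.0], [1.0, 0.0, 0.0], [0.0, 0.0, -1.0]]
contact_force: [0.9, -0.2, -1.5]
grip_width: 64.0
```

Call:
send_rows(
  deltas=[
    [[0.6, 0, 0, 0, 0, 0, 0]],
  ],
)

```text
clock: 7.45
ee_pos: [579.3, 47.9, 125.6]
eef_rot: [[-0.0, 1.0, 0.0], [1.0, 0.0, 0.0], [0.0, 0.0, -1.0]]
contact_force: [0.0, -0.4, -0.7]
grip_width: 64.0
```

Call:
send_rows(
  deltas=[
    [[0.6, 0, 0, 0, 0, 0, 0]],
  ],
)

```text
clock: 7.55
ee_pos: [579.3, 47.9, 125.5]
eef_rot: [[-0.0, 1.0, 0.0], [1.0, 0.0, 0.0], [0.0, 0.0, -1.0]]
contact_force: [0.4, -0.2, -1.0]
grip_width: 64.1
```

Call:
send_rows(
  deltas=[
    [[0.6, 0.05, -0.03, -0.8, 0, 0, 0], [0.6, 0, 0, -0.5, 0, 0, 0], [0.6, 0, 0, -0.3, 0, 0, 0], [0.6, 0, 0, -0.3, 0, 0, 0], [0.6, 0, 0, 0, 0, 0, 0], [0.6, 0, 0, 0, 0, 0, 0]],
  ],
)

```text
clock: 8.15
ee_pos: [579.9, 47.6, 106.5]
eef_rot: [[0.0, 1.0, 0.0], [1.0, -0.0, 0.0], [0.0, 0.0, -1.0]]
contact_force: [0.3, 0.5, -1.1]
grip_width: 64.2
```

Call:
send_rows(
  deltas=[
    [[0.6, 0, 0, -0.3, 0, 0, 0], [0.6, 0, 0, -0.3, 0, 0, 0], [0.6, 0, 0, 0, 0, 0, 0], [0.6, 0, 0, 0, 0, 0, 0]],
  ],
)

```text
clock: 8.55
ee_pos: [579.7, 47.5, 100.4]
eef_rot: [[0.0, 1.0, -0.0], [1.0, -0.0, 0.0], [0.0, -0.0, -1.0]]
contact_force: [0.1, -0.4, -1.2]
grip_width: 64.4
```

Call:
send_rows(
  deltas=[
    [[0.6, 0, 0, -0.5, 0, 0, 0], [0.6, 0, 0, -0.7, 0, 0, 0], [0.6, 0, 0, -0.7, 0, 0, 0], [0.6, 0, 0, -0.7, 0, 0, 0], [0.6, 0, 0, -0.7, 0, 0, 0], [0.6, 0, 0, -0.5, 0, 0, 0], [0.6, 0, 0, -0.2, 0, 0, 0], [0.6, 0, 0, 0, 0, 0, 0], [0.6, 0, 0, 0, 0, 0, 0]],
  ],
)

```text
clock: 9.45
ee_pos: [579.4, 47.6, 60.4]
eef_rot: [[-0.0, 1.0, -0.001], [1.0, 0.0, 0.0], [0.0, -0.001, -1.0]]
contact_force: [-2.3, 1.0, -1.6]
grip_width: 64.1
```

Call:
send_rows(
  deltas=[
    [[0.6, 0, 0, -0.15, 0, 0, 0], [0.6, 0, 0, -0.15, 0, 0, 0], [0.6, 0, 0, 0, 0, 0, 0], [0.6, 0, 0, 0, 0, 0, 0]],
  ],
)

```text
clock: 9.85
ee_pos: [579.4, 47.7, 57.5]
eef_rot: [[-0.0, 1.0, -0.001], [1.0, 0.0, 0.0], [0.0, -0.001, -1.0]]
contact_force: [-2.4, 1.5, 0.1]
grip_width: 64.4
```

Call:
send_rows(
  deltas=[
    [[0.6, 0, 0, -0.05, 0, 0, 0], [0.6, 0, 0, 0, 0, 0, 0], [0.6, 0, 0, 0, 0, 0, 0]],
  ],
)

```text
clock: 10.15
ee_pos: [579.4, 47.7, 57.1]
eef_rot: [[-0.0, 1.0, -0.001], [1.0, 0.0, 0.0], [0.0, -0.001, -1.0]]
contact_force: [-3.7, 1.2, 1.8]
grip_width: 64.2
```

Call:
send_rows(
  deltas=[
    [[0.6, 0, 0, -0.02, 0, 0, 0], [1, 0, 0, 0, 0, 0, 0], [1, 0, 0, 0, 0, 0, 0], [1, 0, 0, 0, 0, 0, 0], [1, 0, 0, 0, 0, 0, 0], [1, 0, 0, 1.0, 0, 0, 0], [1, 0, 0, 3, 0, 0, 0], [1, 0, 0, 4, 0, 0, 0], [1, 0, 0, 2, 0, 0, 0]],
  ],
)

```text
clock: 11.05
ee_pos: [581.7, 47.6, 160.9]
eef_rot: [[0.0, 1.0, 0.006], [1.0, -0.0, 0.001], [0.001, 0.006, -1.0]]
contact_force: [0.3, 1.3, -0.4]
grip_width: 86.6
```

Call:
send_rows(
  deltas=[
    [[1, -1.75, 3.7, 0, 0, 0, 0], [1, -1.75, 3.7, 0, 0, 0, 0], [1, -1.75, 3.7, 0, 0, 0, 0], [1, -1.75, 3.7, -1, 0, 0, 0], [1, -1.75, 3.7, -1, 0, 0, 0], [0.6, -1.75, 3.7, -1, 0, 0, 0], [0.6, 0, 0, 0, 0, 0, 0], [0.6, 0, 0, 0, 0, 0, 0], [0.6, 0, 0, 0, 0, 0, 0]],
  ],
)

```text
clock: 11.95
ee_pos: [475.9, 268.3, 127.5]
eef_rot: [[0.002, 1.0, 0.001], [1.0, -0.002, -0.0], [-0.0, 0.001, -1.0]]
contact_force: [0.2, -0.4, -0.6]
grip_width: 62.9
```

```bash
python3 - <<'E'
from h import *
s,c=shot('wrist','i'); a=shot('scene','j')[1]; print(s['clock'],s['ee_pos'])
np.save('pics/i_s.npy',s,allow_pickle=True)
t=np.hstack([c,cv2.resize(a[170:260,180:290],(288,236),interpolation=cv2.INTER_CUBIC).repeat(1,0) if 0 else cv2.copyMakeBorder(cv2.resize(a[170:260,180:290],(288,236),interpolation=cv2.INTER_CUBIC),0,148,0,0,cv2.BORDER_CONSTANT)])
cv2.imwrite('pics/k.png',t[:,:,::-1])
E
```

```text
11.95 [475.90458491 268.34876219 127.51452839]
```

View pics/k.png

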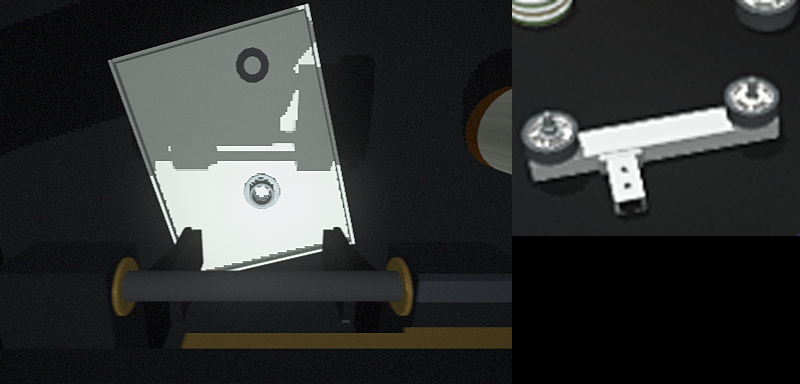

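The wheel sits level on its collar. The push nut is at (262,191) in the tray and the washer at (252,65), untouched.

```bash
python3 - <<'E'
from h import *
im=np.load('pics/i.npy'); s=np.load('pics/i_s.npy',allow_pickle=True).item()
for hi in (140,170,200,225):
  for e in blob(im,262,191,26,0,hi)[:2]: print(hi,e,onz('wrist',e[0],5,s).round(1),onz('wrist',e[0],14,s).round(1))
for r,z in ((15,4),(10,14)):
  P=onz('wrist',(262,191),z,s); print(r,proj('wrist',P+[r,0,0],s)-[262,191])
E
```

```text
140 (array([261.4, 196.1]), array([16. , 18.2]), 138.0) [475.9 264.3   5. ] [475.9 267.1  14. ]
140 (array([261.3, 189.8]), array([18.7, 22.8]), 64.0) [475.9 269.8   5. ] [475.9 272.4  14. ]
170 (array([260.8, 191.1]), array([22.6, 24.1]), 274.5) [475.5 268.7   5. ] [475.5 271.3  14. ]
170 (array([251.4, 190.9]), array([2.7, 6.2]), 11.0) [467.7 268.8   5. ] [468.  271.5  14. ]
200 (array([261.3, 191.9]), array([25.6, 28.9]), 573.5) [475.9 268.    5. ] [475.9 270.6  14. ]
200 (array([261.6, 190.8]), array([11.7, 15.9]), 134.5) [476.1 268.9   5. ] [476.1 271.6  14. ]
225 (array([261.5, 190.7]), array([34.6, 36.3]), 979.0) [476. 269.   5.] [476.  271.6  14. ]
225 (array([261.3, 190.9]), array([10.8, 13.9]), 111.5) [475.9 268.8   5. ] [475.9 271.5  14. ]
15 [18.03666552 -0.04760397]
10 [12.49335386 -0.03297357]
```

Call:
send_rows(
  deltas=[
    [[0.5, 0, 0.08, 0, 0, 0, 8.2], [0.5, 0, 0, -1, 0, 0, 8.2], [0.5, 0, 0, -1, 0, 0, 8.2], [0.5, 0, 0, -1, 0, 0, 8.2], [0.5, 0, 0, -1, 0, 0, 8.2], [0.5, 0, 0, -1, 0, 0, 8.2], [0.5, 0, 0, -1, 0, 0, 8.2], [0.5, 0, 0, -1, 0, 0, 8.2], [0.5, 0, 0, -1, 0, 0, 8.2], [0.5, 0, 0, 0, 0, 0, 8.2]],
  ],
)

```text
clock: 13.05
ee_pos: [475.1, 268.4, 45.9]
eef_rot: [[-0.991, 0.136, -0.001], [0.136, 0.991, -0.002], [0.001, -0.002, -1.0]]
contact_force: [0.4, -0.5, 0.0]
grip_width: 43.6
```

Call:
send_rows(
  deltas=[
    [[0.5, 0, 0, 0, 0, 0, 8.0], [0.5, 0, 0, 0, 0, 0, 0], [0.5, 0, 0, -1, 0, 0, 0], [0.5, 0, 0, -1, 0, 0, 0], [0.5, 0, 0, 0, 0, 0, 0], [0.5, 0, 0, 0, 0, 0, 0]],
  ],
)

```text
clock: 13.65
ee_pos: [474.4, 270.2, 26.3]
eef_rot: [[-1.0, 0.0, -0.001], [0.0, 1.0, -0.001], [0.001, -0.001, -1.0]]
contact_force: [-0.2, -0.3, -0.1]
grip_width: 43.5
```

Call:
send_rows(
  deltas=[
    [[0.5, 0.15, -0.1, 0, 0, 0, 0], [0.5, 0, 0, 0, 0, 0, 0], [0.1, 0, 0, 0, 0, 0, 0], [0.1, 0, 0, 0, 0, 0, 0], [0.1, 0, 0, 0, 0, 0, 0], [0.1, 0, 0, 0, 0, 0, 0], [0.1, 0, 0, 0, 0, 0, 0]],
  ],
  newtons=4,
)

```text
clock: 14.35
ee_pos: [476.3, 269.3, 26.9]
eef_rot: [[-1.0, -0.0, 0.0], [-0.0, 1.0, 0.0], [-0.0, 0.0, -1.0]]
contact_force: [-0.2, 0.2, -0.0]
grip_width: 19.4
```

Call:
send_rows(
  deltas=[
    [[0.5, 0, 0, 0, 0, 0, 0], [0.5, 0, 0, 0, 0, 0, 0], [0.5, 0, 0, 0, 0, 0, -8.2], [0.5, 0, 0, 0, 0, 0, -8.2], [0.5, 0, 0, 0, 0, 0, -8.2], [0.5, 0, 0, 0, 0, 0, -8.2], [0.5, 0, 0, 0, 0, 0, -8.2], [0.5, 0, 0, 0, 0, 0, -8.2], [0.5, 0, 0, 0, 0, 0, -8.2], [0.5, 0, 0, 0, 0, 0, -8.2]],
  ],
)

```text
clock: 15.35
ee_pos: [476.2, 269.5, 26.9]
eef_rot: [[-0.408, 0.913, 0.0], [0.913, 0.408, 0.0], [0.0, 0.0, -1.0]]
contact_force: [-0.5, 0.4, 0.3]
grip_width: 43.4
```

Call:
send_rows(
  deltas=[
    [[0.5, 0, 0, 0, 0, 0, -8.2], [0.5, 0, 0, 0, 0, 0, -8.2], [0.5, 0, 0, 0, 0, 0, -8.0], [0.5, 0, 0, 0, 0, 0, 0], [0.5, 0, 0, 0, 0, 0, 0], [0.5, 0, 0, 0, 0, 0, 0]],
  ],
)

```text
clock: 15.95
ee_pos: [476.3, 269.4, 26.9]
eef_rot: [[-0.002, 1.0, -0.0], [1.0, 0.002, 0.0], [0.0, -0.0, -1.0]]
contact_force: [-0.4, 0.6, 0.7]
grip_width: 43.7
```

Call:
send_rows(
  deltas=[
    [[0.5, 0, 0, -0.24, 0, 0, 0], [0.5, 0, 0, 0, 0, 0, 0], [0.5, 0, 0, 0, 0, 0, 0], [0.1, 0, 0, 0, 0, 0, 0], [0.1, 0, 0, 0, 0, 0, 0], [0.1, 0, 0, 0, 0, 0, 0], [0.1, 0, 0, 0, 0, 0, 0], [0.1, 0, 0, 0, 0, 0, 0]],
  ],
  newtons=45,
)

```text
clock: 16.75
ee_pos: [476.3, 269.4, 24.5]
eef_rot: [[-0.0, 1.0, 0.0], [1.0, 0.0, 0.0], [0.0, 0.0, -1.0]]
contact_force: [0.0, 0.4, -0.5]
grip_width: 18.0
```

Call:
send_rows(
  deltas=[
    [[0.1, 0, 0, 1, 0, 0, 0], [0.1, 0, 0, 3, 0, 0, 0], [0.1, 0, 0, 4, 0, 0, 0], [0.1, 0, 0, 4, 0, 0, 0], [0.1, 1.7, -3.7, 0, 0, 0, 0], [0.1, 1.7, -3.7, 0, 0, 0, 0], [0.1, 1.7, -3.7, 0, 0, 0, 0], [0.1, 1.7, -3.7, 0, 0, 0, 0], [0.1, 1.7, -3.7, 0, 0, 0, 0], [0.1, 1.8, -3.7, 0, 0, 0, 0]],
  ],
)

```text
clock: 17.75
ee_pos: [579.7, 45.8, 145.4]
eef_rot: [[-0.0, 1.0, 0.001], [1.0, 0.0, 0.0], [0.0, 0.001, -1.0]]
contact_force: [1.0, -0.3, -0.0]
grip_width: 18.0
```

Call:
send_rows(
  deltas=[
    [[0.1, 0, 0, -1.5, 0, 0, 0], [0.1, 0, 0, -1, 0, 0, 0], [0.1, 0, 0, 0, 0, 0, 0], [0.1, 0, 0, 0, 0, 0, 0], [0.1, 0, 0, 0, 0, 0, 0], [0.1, 0, 0, 0, 0, 0, 0]],
  ],
)

```text
clock: 18.35
ee_pos: [579.5, 48.2, 120.1]
eef_rot: [[-0.001, 1.0, 0.001], [1.0, 0.001, 0.0], [0.0, 0.001, -1.0]]
contact_force: [0.5, 0.2, 1.1]
grip_width: 18.1
```

Call:
send_rows(
  deltas=[
    [[0.1, -0.02, -0.04, -0.5, 0, 0, 0], [0.1, 0, 0, -0.3, 0, 0, 0], [0.1, 0, 0, -0.3, 0, 0, 0], [0.1, 0, 0, 0, 0, 0, 0], [0.1, 0, 0, 0, 0, 0, 0]],
  ],
)

```text
clock: 18.85
ee_pos: [579.1, 46.9, 108.3]
eef_rot: [[0.0, 1.0, -0.0], [1.0, -0.0, 0.0], [0.0, -0.0, -1.0]]
contact_force: [-0.4, 0.0, -0.4]
grip_width: 17.7
```

Call:
send_rows(
  deltas=[
    [[0.1, 0, 0, -0.3, 0, 0, 0], [0.1, 0, 0, -0.3, 0, 0, 0], [0.1, 0, 0, 0, 0, 0, 0], [0.1, 0, 0, 0, 0, 0, 0]],
  ],
)

```text
clock: 19.25
ee_pos: [579.0, 46.9, 102.3]
eef_rot: [[-0.0, 1.0, -0.0], [1.0, 0.0, -0.0], [-0.0, -0.0, -1.0]]
contact_force: [0.1, 0.2, 0.1]
grip_width: 18.3
```

Call:
send_rows(
  deltas=[
    [[0.1, 0.03, 0.07, -0.2, 0, 0, 0], [0.1, 0, 0, -0.2, 0, 0, 0], [0.1, 0, 0, -0.2, 0, 0, 0], [0.1, 0, 0, 0, 0, 0, 0], [0.1, 0, 0, 0, 0, 0, 0]],
  ],
  newtons=60,
)

```text
clock: 19.75
ee_pos: [579.2, 47.6, 96.2]
eef_rot: [[0.0, 1.0, -0.001], [1.0, -0.0, -0.0], [-0.0, -0.001, -1.0]]
contact_force: [-1.2, -0.8, -0.9]
grip_width: 17.4
```

Call:
send_rows(
  deltas=[
    [[0.1, 0, 0, -0.2, 0, 0, 0], [0.1, 0, 0, -0.2, 0, 0, 0], [0.1, 0, 0, 0, 0, 0, 0], [0.1, 0, 0, 0, 0, 0, 0]],
  ],
)

```text
clock: 20.15
ee_pos: [579.4, 47.6, 93.4]
eef_rot: [[0.0, 1.0, -0.0], [1.0, -0.0, 0.0], [0.0, -0.0, -1.0]]
contact_force: [-3.9, -0.9, 5.8]
grip_width: 17.7
```

Call:
send_rows(
  deltas=[
    [[0.1, 0, 0, -0.2, 0, 0, 0], [0.1, 0, 0, -0.2, 0, 0, 0], [0.1, 0, 0, -0.1, 0, 0, 0], [0.1, 0, 0, 0, 0, 0, 0], [0.1, 0, 0, 0, 0, 0, 0]],
  ],
)

```text
clock: 20.65
ee_pos: [579.4, 47.6, 88.6]
eef_rot: [[0.0, 1.0, -0.0], [1.0, -0.0, 0.0], [0.0, -0.0, -1.0]]
contact_force: [-2.9, -1.2, 8.5]
grip_width: 17.8
```

Call:
send_rows(
  deltas=[
    [[0.1, 0, 0, -0.1, 0, 0, 0], [0.1, 0, 0, -0.1, 0, 0, 0], [0.1, 0, 0, 0, 0, 0, 0]],
  ],
)

```text
clock: 20.95
ee_pos: [579.4, 47.6, 86.7]
eef_rot: [[0.0, 1.0, -0.0], [1.0, -0.0, 0.0], [0.0, -0.0, -1.0]]
contact_force: [-4.2, -0.6, 8.2]
grip_width: 17.5
```

Call:
send_rows(
  deltas=[
    [[0.1, 0, 0, -0.1, 0, 0, 0], [0.1, 0, 0, -0.1, 0, 0, 0], [0.1, 0, 0, 0, 0, 0, 0]],
  ],
)

```text
clock: 21.25
ee_pos: [579.4, 47.6, 84.7]
eef_rot: [[0.0, 1.0, -0.0], [1.0, -0.0, 0.0], [0.0, -0.0, -1.0]]
contact_force: [-3.6, -0.3, 7.9]
grip_width: 17.5
```

Call:
send_rows(
  deltas=[
    [[0.1, 0, 0, -0.07, 0, 0, 0], [0.1, 0, 0, 0, 0, 0, 0]],
  ],
)

```text
clock: 21.45
ee_pos: [579.4, 47.6, 84.0]
eef_rot: [[0.0, 1.0, -0.0], [1.0, -0.0, 0.0], [0.0, -0.0, -1.0]]
contact_force: [-4.5, 0.5, 8.9]
grip_width: 17.2
```

Call:
send_rows(
  deltas=[
    [[0.1, 0, 0, -0.05, 0, 0, 0], [0.1, 0, 0, 0, 0, 0, 0]],
  ],
)

```text
clock: 21.65
ee_pos: [579.4, 47.6, 83.6]
eef_rot: [[0.0, 1.0, -0.0], [1.0, -0.0, 0.0], [0.0, -0.0, -1.0]]
contact_force: [-3.9, -1.4, 8.3]
grip_width: 17.6
```

Call:
send_rows(
  deltas=[
    [[0.1, 0, 0, -0.05, 0, 0, 0], [0.1, 0, 0, 0, 0, 0, 0]],
  ],
)

```text
clock: 21.85
ee_pos: [579.4, 47.6, 83.4]
eef_rot: [[0.0, 1.0, -0.0], [1.0, -0.0, 0.0], [0.0, -0.0, -1.0]]
contact_force: [-4.2, -1.0, 11.1]
grip_width: 17.3
```

Call:
send_rows(
  deltas=[
    [[0.1, 0, 0, -0.05, 0, 0, 0], [0.1, 0, 0, 0, 0, 0, 0]],
  ],
)

```text
clock: 22.05
ee_pos: [579.5, 47.6, 83.4]
eef_rot: [[0.0, 1.0, 0.0], [1.0, -0.0, 0.001], [0.001, 0.0, -1.0]]
contact_force: [-5.2, -2.1, 15.0]
grip_width: 17.5
```

Call:
send_rows(
  deltas=[
    [[0.1, 0, 0, -0.06, 0, 0, 0], [0.1, 0, 0, 0, 0, 0, 0]],
  ],
)

```text
clock: 22.25
ee_pos: [579.5, 47.6, 83.4]
eef_rot: [[0.0, 1.0, 0.0], [1.0, -0.0, 0.001], [0.001, 0.0, -1.0]]
contact_force: [-7.4, -1.8, 18.6]
grip_width: 17.5
```

Call:
send_rows(
  deltas=[
    [[0.1, 0, 0, -0.03, 0, 0, 0], [0.1, 0, 0, 0, 0, 0, 0], [0.1, 0, 0, 0, 0, 0, 0]],
  ],
)

```text
clock: 22.55
ee_pos: [579.5, 47.6, 83.3]
eef_rot: [[0.0, 1.0, 0.0], [1.0, -0.0, 0.001], [0.001, 0.0, -1.0]]
contact_force: [-7.7, -0.6, 20.5]
grip_width: 17.8
```

Call:
send_rows(
  deltas=[
    [[0.1, 0, 0, -0.01, 0, 0, 0], [0.1, 0, 0, 0, 0, 0, 0], [0.1, 0, 0, 0, 0, 0, 0], [0.1, 0, 0, 0, 0, 0, 0]],
  ],
)

```text
clock: 22.95
ee_pos: [579.5, 47.6, 83.4]
eef_rot: [[0.0, 1.0, 0.0], [1.0, -0.0, 0.001], [0.001, 0.0, -1.0]]
contact_force: [-8.2, -1.3, 20.7]
grip_width: 17.8
```

Call:
send_rows(
  deltas=[
    [[0.1, 0, 0, 0, 0, 0, 0], [0.1, 0, 0, 0, 0, 0, 0], [0.1, 0, 0, 0, 0, 0, 0], [0.1, 0, 0, 0, 0, 0, 0]],
  ],
)

```text
clock: 23.35
ee_pos: [579.5, 47.6, 83.3]
eef_rot: [[0.0, 1.0, 0.0], [1.0, -0.0, 0.001], [0.001, 0.0, -1.0]]
contact_force: [-7.4, -0.7, 20.8]
grip_width: 17.1
```

Call:
send_rows(
  deltas=[
    [[0.1, 0, 0, 0.2, 0, 0, 0], [0.1, 0, 0, 0, 0, 0, 0]],
  ],
)

```text
clock: 23.55
ee_pos: [579.4, 47.6, 83.5]
eef_rot: [[0.0, 1.0, 0.0], [1.0, -0.0, 0.0], [0.0, 0.0, -1.0]]
contact_force: [-4.3, -0.2, 9.6]
grip_width: 17.6
```

Call:
send_rows(
  deltas=[
    [[0.5, 0, 0, 0, 0, 0, 0], [0.5, 0, 0, 0, 0, 0, 0], [0.5, 0, 0, 0, 0, 0, 0], [0.5, 0, 0, 0.5, 0, 0, 0], [0.5, 0, 0, 2, 0, 0, 0], [0.5, 0, 0, 4, 0, 0, 0], [0.5, 0, 0, 4, 0, 0, 0], [0.5, 0, -3, 3, 0, 0, 0], [0.5, 0, -4, 0, 0, 0, 0], [0.5, 0, 0, 0, 0, 0, 0]],
  ],
)

```text
clock: 24.55
ee_pos: [578.9, -29.4, 218.4]
eef_rot: [[0.009, 1.0, 0.001], [1.0, -0.009, -0.004], [-0.004, 0.001, -1.0]]
contact_force: [-0.8, -1.1, 0.3]
grip_width: 43.3
```

```bash
python3 - <<'E'
from h import *
s,c=shot('wrist','m'); a=shot('scene','n')[1]; b=shot('side','o')[1]; print(s['clock'],s['ee_pos'],s['contact_force'])
np.save('pics/m_s.npy',s,allow_pickle=True)
z=lambda im,x,y,w,h:cv2.resize(im[y:y+h,x:x+w],(400,300),interpolation=cv2.INTER_CUBIC)
t=np.vstack([np.hstack([z(a,170,160,120,90),z(b,220,150,120,90)]),np.hstack([z(c,56,0,400,300),z(a,240,140,160,120)])])
cv2.imwrite('pics/p.png',t[:,:,::-1])
E
```

```text
24.55 [578.92074368 -29.39065098 218.42104313] [-0.79248346 -1.06530002  0.27900731]
```

View pics/p.png

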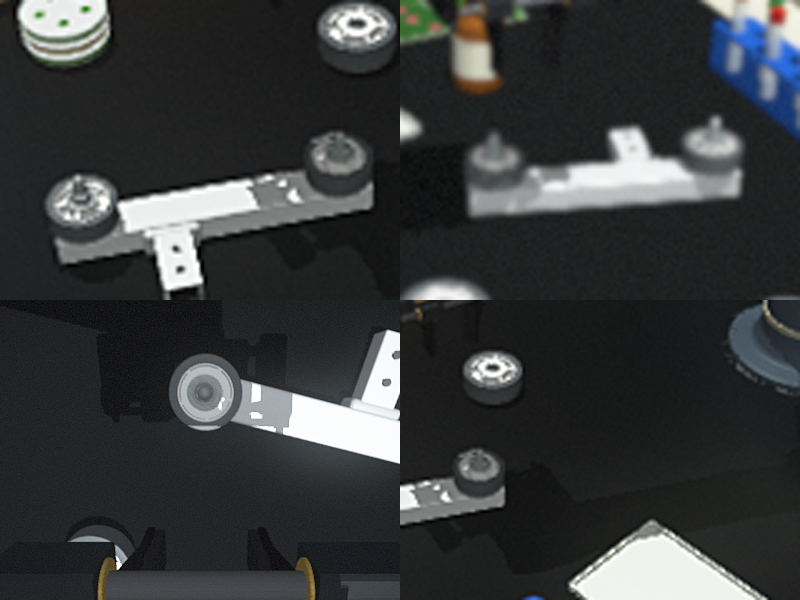

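The picture shows the wheel seated with the nut on it. Both ends of the bar look alike, and the nut is concentric with the axle at crop (205,392). The robot is clear, so I'm handing in.

```bash
python3 -c "
from h import *
print(bot.close_job())"
```

```text
the job is handed in; nothing more can be done
None
```

The middle-sized wheel is on the bare axle's collar and the push nut is pressed down against its hub. I handed the job in at about 24.7 s of the 61 s allowed, with the arm clear and the gripper open.

- **Wheel:** it slid down the axle without catching and stopped within about half a millimetre of the expected height. I then let go.
- **Nut:** the teeth dragged at 6 to 9 N on the way down, against the stated 7 to 11 N; the 6 N was just after they bit. The nut stopped hard at tool height 83.4 mm, against 83.5 mm expected. I held a downward push of 20.5 to 20.8 N for about 0.8 s and eased to about 10 N before opening. No reading went above 21 N.
- **Last checks:** the final pictures show the new end looking like the finished end, with the nut centred on the axle. The other objects in those crops, such as the dishes, the bottle and the large wheel, are where they were. I did not look again at the mallet, the screwdriver or the washer after the nut was taken, but the arm went near none of them.
- **What was off:** a sideways force of about 8 N showed on the tool during the final push. The gripped nut also read 17 to 18 mm wide rather than 20 mm, probably the pads giving under the hard grip.

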